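# Strip down a drill jig and put its plate away

## Task

Strip the drill jig: lift the jig plate straight up off its two dowels, keeping it level so it does not bind, and lean it in the V cradle, centred along it, letting go of it there. Then take the finished bearing block out of the fixture and set it on its foot in the tray. Last, take the jig plate again by its upper long edge and stand it on its long edge in the rack's empty slot, centred and fully down; set things down without dropping them and leave the other plate, the bottle and the wrench alone.

Things in the scene. Friction and masses are not known exactly. Their poses are not given: they have to be found in the camera images.
- fixture: Fixed drill fixture (mm). Origin: centre of its underside; z up, x lengthwise. Base 200 x 100 x 12; two grey shoulders at x = -62, +62, each 36 (x) x 60 (y), tops at z = 52, each with an upright steel dowel, 10 in diameter, tip at z = 74. The bearing block stands on the base in the 88 gap between them, open to both y sides.
- jig_plate: Loose aluminium plate 150 (x) x 54 (y) x 10 (z), 0.18-0.35 kg; origin: centre of its underside. Starts flat on the shoulders, plate x along fixture x, underside at fixture z = 52, dowels through its 11 mm holes at x = -62, +62. Two dark bushes, 14 in diameter, stand 5 above its top face at x = -32, +32; plain between. Same turned half round.
- plate_center (a point): Centre of the jig plate: 5 mm above its origin along plate z, in the middle of its thickness; axes as the plate.
- bearing_block: Loose steel bearing block, 0.25-0.4 kg: foot 60 (x) x 34 (y) x 10 high, on its middle an upright 34 x 34 block with a sideways bore, total height 32. Origin: centre of its underside. Starts on the fixture base (fixture z = 12) under the plate, x roughly along fixture x; grip it across its 34 mm y width.
- cradle: Fixed V cradle. Origin: centre of its underside; z up, x along the V. Foot 130 x 90 x 10; uprights 12 thick at x = -47, +47, clear between. Each has two 45 degree faces rising 36 along the slope from the vertex to +y and -y. The plate lies with a broad face on either one, its lower long edge on the other, plate x along cradle x; its centre is then at z = 93, y = +16 or -16.
- vertex (a point): Middle of the cradle's V line, at cradle y = 0, z = 70, where its 45 degree faces meet.
- tray: Fixed dark steel open tray, outside 130 (x) x 130 (y) x 20 high, walls and floor 4 thick. Origin: centre of its underside on the bench.
- slot_empty: The empty one of the plate rack's two slots (side varies). Wooden block with a rubber-lined slot, 120 (x, along the slot) x 52 (y); origin: centre of its underside, 6 above the bench; z up. Slot 14 wide (y -7 to +7), floor at z = 10, walls straight to z = 24, flaring out to z = 29. The jig plate on its long edge in it has its centre at z = 37. The other slot is 60 away along y.
- slot_used: The other slot, same shape and axes, occupied by the stored plate.
- stored_plate: Dark steel plate 110 (x) x 12 (y) x 56 high standing on edge in the other slot, to be left alone. Origin: centre of its lower edge.
- oil_bottle: Grey bottle, 48 in diameter, 120 high, standing on the bench; leave alone. Origin: centre of its underside.
- wrench: Steel wrench 170 long lying on the bench along its own x; leave alone. Origin: under its middle.
Not all that is in view belongs to the job. There is more than one size of the jig_plate; the job needs the smallest.

How it is judged (in metres and radians):
On the way, in this order (a step that is already met when the one before it is completed fails the run):
1. the jig plate is held level just above the dowels, clear of them (z of jig_plate in the frame of fixture above 0.076 m and angle between jig_plate's own z axis and vertical below 0.15 rad and horizontal distance between jig_plate and fixture below 0.05 m).
2. the jig plate leans in the V cradle on one of its 45 degree faces, along it and within 30 mm of its middle, let go and at rest (x of plate_center in the frame of cradle between -0.03 and 0.03 m and y of plate_center in the frame of cradle between -0.026 and 0.026 m and z of plate_center in the frame of cradle between 0.083 and 0.101 m and angle between jig_plate's own z axis and vertical between 0.6 and 0.98 rad and angle between the x axis of jig_plate and the x axis of cradle, either way round below 0.15 rad and contact force between the fingers and jig_plate below 0.1 N and linear speed of jig_plate below 0.03 m/s and angular speed of jig_plate below 0.5 rad/s), for 0.2 s.
3. the bearing block stands on its foot on the tray floor, let go and at rest, while the jig plate stays in the cradle (all of step 2 and x of bearing_block in the frame of tray between -0.055 and 0.055 m and y of bearing_block in the frame of tray between -0.055 and 0.055 m and z of bearing_block in the frame of tray between 0 and 0.009 m and angle between bearing_block's own z axis and vertical below 0.15 rad and contact force between the fingers and bearing_block below 0.1 N and linear speed of bearing_block below 0.03 m/s and angular speed of bearing_block below 0.5 rad/s), for 0.2 s.
4. the jig plate stands on its long edge at the bottom of the empty slot, let go and at rest (x of plate_center in the frame of slot_empty between -0.03 and 0.03 m and y of plate_center in the frame of slot_empty between -0.012 and 0.012 m and z of plate_center in the frame of slot_empty between 0.03 and 0.041 m and angle between the y axis of jig_plate and the z axis of slot_empty, either way round below 0.3 rad and angle between the x axis of jig_plate and the x axis of slot_empty, either way round below 0.1 rad and contact force between the fingers and jig_plate below 0.1 N and linear speed of jig_plate below 0.05 m/s and angular speed of jig_plate below 1.2 rad/s), for 0.2 s.
At the end, for the whole second after the job is handed in: The jig plate stands on a long edge at the bottom of the empty slot (centre within 30 mm of the slot's middle lengthwise, leaning less than 0.3 rad, let go, at rest) and the bearing block stands upright on the tray floor, let go and at rest (all of step 4 and x of bearing_block in the frame of tray between -0.055 and 0.055 m and y of bearing_block in the frame of tray between -0.055 and 0.055 m and z of bearing_block in the frame of tray between 0 and 0.009 m and angle between bearing_block's own z axis and vertical below 0.15 rad and contact force between the fingers and bearing_block below 0.1 N and linear speed of bearing_block below 0.03 m/s and angular speed of bearing_block below 0.5 rad/s); the robot touches nothing.
It fails at once if the jig plate tilted more than 0.12 rad while still on the dowels (angle between jig_plate's own z axis and vertical above 0.12 rad and z of jig_plate in the frame of fixture below 0.072 m and horizontal distance between jig_plate and fixture below 0.03 m).
It fails at once if the jig plate let go more than 15 mm above its place in the cradle or the slot ((contact force between the fingers and jig_plate below 0.01 N and horizontal distance between plate_center and cradle below 0.06 m and z of plate_center in the frame of cradle above 0.108 m) or (contact force between the fingers and jig_plate below 0.01 N and horizontal distance between plate_center and slot_empty below 0.05 m and z of plate_center in the frame of slot_empty above 0.052 m)).
It fails at once if the bearing block let go more than 15 mm above the tray floor (contact force between the fingers and bearing_block below 0.01 N and horizontal distance between bearing_block and tray below 0.08 m and z of bearing_block in the frame of tray above 0.019 m).
It fails at once if the stored plate, the bottle or the wrench moved more than 20 mm (distance of any of stored_plate, oil_bottle, wrench from where it was at the start of the episode above 0.02 m).
It also fails if it takes over 67 s, if anything falls off the work surface, if the arm or the gripper's body presses on something with over 40 N, if the wrist force passes 120 N, or if a joint passes its speed limit or range.

## Robot

A 6-joint arm with a two-finger parallel gripper is mounted at the origin on the work surface. World frame = base frame: x ahead of the robot, y to its left, z up, the work surface at z = 0. Lengths are in mm, angles in degrees, forces in N, time in s.
With the tool pointing down it reaches from about 250 to 725 mm from the base axis. Payload 9.7 kg.
Tool frame: the origin (TCP) lies on the centre line of the jaws, within the pads' length; the fingertips stand 8 mm ahead of it and the grasp point (between the pads) lies 11 mm behind it; z points along the fingers, y is the direction in which the jaws open and shut (so a half turn about z gives the same grasp; the last joint's range is limited). The gripper opens to 85 mm and grips with 20 to 120 N. Pads are 22 mm wide; open, the fingers measure 114 mm over their backs; the gripper's body (76 mm by 85 mm) begins 54 mm behind the grasp point. The pads swing forward as they close: fully open they stand 13 mm farther back than shut.
Start: joints at [65.317, 4.979, 10.078, 95.1, 0, 90], TCP at [229.676, 499.746, 239.284] pointing down, gripper open.
Joint ranges: [-179.16, 179.16], [-48.56, 103.87], [-65.8, 70.77], [-126.05, 130.52], [-82.76, 87.17], [-180, 180]. Speed limits (degrees/s): [127.2, 127.2, 147.25, 180, 180, 180].

## Interface

Orientations are given as [roll, pitch, yaw] about the fixed x, y, z axes, in that order (R = Rz(yaw) Ry(pitch) Rx(roll)).
In Python, from bench import robot, capture, camera_params, order gives the robot as it stands. The module is installed in compiled form; this text tells all that it offers.
- The arm moves only by the tool jog_arm, never from a script. Its arguments are lists of equal length, an entry for each row: "delta_pos": the shift along the tool's x, y, z in units of 30 mm (1.0 is 30 mm), a list of three; "rot": the turn, a rotation vector about the tool's x, y, z in units of 10 degrees (1.0 is 10 degrees), a list of three. In form: {"delta_pos": [[tx, ty, tz], ...], "rot": [[ax, ay, az], ...]}. A call has 1 to 10 rows; each row is the pose to reach, as a shift and turn from the pose commanded when the call began, along the tool's axes at that moment; what a row does not reach only later rows make up. A row lasts 1/8 s, in which the tool goes at most 62.5 mm and 10.7 degrees, less where a joint would pass 70% of its speed; a pose out of reach is approached as far as the arm can. A call with a gripper value outside its range is refused whole. "fingers" is the finger opening in mm, from 0 to 85.4, set as the call begins (left out, the last holds). The fingers move at their own pace and stop on an object; "force" is the grip in N (left out, the last holds). Time passes only in rows, so rows that repeat a pose let the fingers close. It gives the time, the measured TCP pose, the force and the opening at its end, in the units of the state.
- robot.observe(): the state, without advancing time (a new reading comes with each control period).
- capture(name): name is "scene" or "top"; returns the picture (384x512x3 uint8, red, green, blue); there is no depth.
- camera_params(name): a dict with "vfov" (degrees; the focal length in pixels is half the picture's height over the tangent of half this angle, whatever the lens; pixels are square), "cx", "cy" (the principal point, pixels), "rvec" (rotation vector, rad) and "tvec" (3), from world to camera coordinates, as OpenCV has them. Camera axes: x right, y down, z forward; pixel columns grow to the right and rows downward; lengths in mm; the calibration is good to about 2 mm. A picture is of the moment at which its call begins. camera_params takes no time and is no camera call.
- order.hand_in(): hands the job in, once; it reports no verdict.
The state is a dict: "time": time; "joint_positions": joint angles; "dq": joint speeds; "joint_torque": joint torques, N m; "tcp_pos": TCP position; "ee_rot": TCP orientation; "ft_force": force on the tool from outside, world axes, zero at the start; "moment": the same for the moment, N m; "opening": finger opening in mm.
Only numpy, scipy, OpenCV 4.12 (cv2) and the standard library are available. Lean on these libraries where they do the work, as an engineer would, in place of code of your own. Each camera call takes 0.05 s, during which the arm holds its last target. There are 200 camera calls.

## Working session

There is one attempt and no reset: what is moved stays moved. The work goes in short steps, Python scripts to look and compute and a tool call to move; the robot and the scene stay as the last step left them, time stands still between calls to the robot, and variables do not carry over. Pictures are saved under pics/ and viewed, about 8 in all and at most 12, crops included, and the job is handed in when it is done.

Besides the shell and the picture viewer there is one more tool, called after ">>>" in YAML: its name, and indented under it one key for each argument. jog_arm: Moves the arm, as the interface text tells. Its arguments: {"type":"object","properties":{"delta_pos":{"type":"array","items":{"type":"array","items":{"type":"number"}}},"rot":{"type":"array","items":{"type":"array","items":{"type":"number"}}},"fingers":{"type":"number"},"force":{"type":"number"}},"required":["delta_pos","rot"]}

```bash
mkdir -p pics; cat > h.py <<'E'
import numpy as np, cv2
from bench import robot, capture, camera_params, order
from scipy.spatial.transform import Rotation as Rn
def cam(n):
    p=camera_params(n); f=192/np.tan(np.radians(p['vfov']/2))
    K=np.array([[f,0,p['cx']],[0,f,p['cy']],[0,0,1.]])
    R=cv2.Rodrigues(np.array(p['rvec'],float))[0]; t=np.array(p['tvec'],float).ravel()
    return K,R,t
def ray(n,u,v,z):
    K,R,t=cam(n); c=-R.T@t; d=R.T@np.linalg.inv(K)@np.array([u,v,1.])
    return (c+d*(z-c[2])/d[2]).round(1)
def proj(n,P):
    K,R,t=cam(n); q=(K@(R@np.atleast_2d(P).T+t[:,None])).T
    return (q[:,:2]/q[:,2:]).round(1)
def snap(n,name,box=None,s=1):
    im=capture(n); cv2.imwrite('pics/raw_%s.png'%name,im[:,:,::-1])
    if box: im=im[box[1]:box[3],box[0]:box[2]]
    im=cv2.resize(im,None,fx=s,fy=s,interpolation=cv2.INTER_CUBIC); cv2.imwrite('pics/%s.png'%name,im[:,:,::-1])
    return im
def st():
    o=robot.observe(); print({k:np.round(o[k],2).tolist() for k in('time','tcp_pos','ee_rot','ft_force','opening','joint_positions')}); return o
E
python3 - <<'E'
from h import *
a=snap('top','top0',None,1.5); b=snap('scene','scene0',None,1.5)
for n in('top','scene'):
    K,R,t=cam(n); print(n,camera_params(n),-R.T@t)
st()
E
```

```text
top {'vfov': 51.013583739429976, 'cx': 259.8262586349863, 'cy': 191.70154019830704, 'rvec': array([ 2.0969367 , -2.1597491 ,  0.15022132]), 'tvec': array([ 17.98592927, 531.95148576, 941.21962522])} [ 374.53996266  -14.82928261 1014.24364356]
scene {'vfov': 45.38139349391136, 'cx': 249.90231711554716, 'cy': 195.7615804397103, 'rvec': array([ 2.12611909,  0.55966701, -0.28455792]), 'tvec': array([-452.15170279, -126.42961675, 1367.34815254])} [ 975.42186997 -817.54873917  685.73523699]
{'time': 0.1, 'tcp_pos': [229.61, 499.56, 238.66], 'ee_rot': [-179.93, 0.0, 155.31], 'ft_force': [0.71, 0.61, -0.05], 'opening': 85.17, 'joint_positions': [65.32, 5.01, 10.04, 95.1, -0.0, 90.0]}
```

View pics/top0.png

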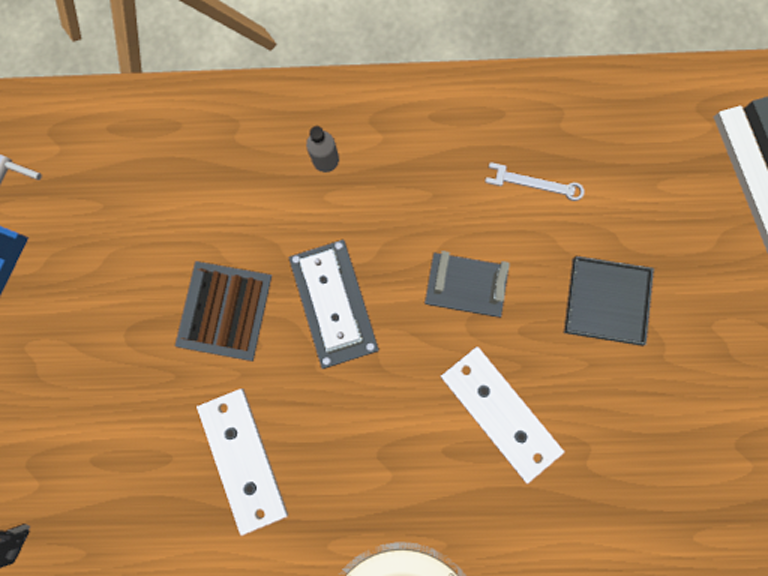

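View pics/scene0.png

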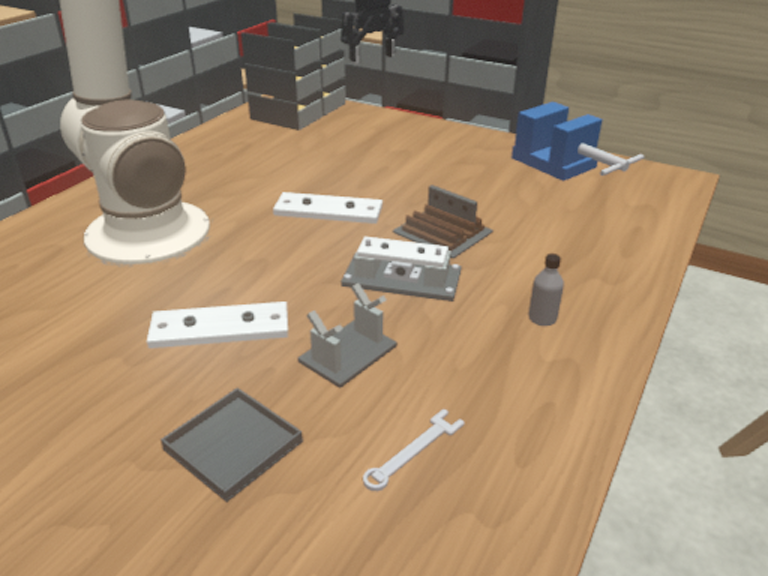

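Top view (768x576): jig-plate candidates are the plate on the fixture at (331,300), a loose one at (241,462) and a larger loose one at (502,415). The one on the fixture, with dowels through its holes, is the likely choice. The rack is at (223,311), the cradle at (466,284), the tray at (609,300), the bottle at (322,150) and the wrench at (535,182). In the rack, the dark strip at left looks like the stored plate.

```bash
python3 - <<'E'
from h import *
im=cv2.imread('pics/raw_top0.png'); hsv=cv2.cvtColor(im,cv2.COLOR_BGR2HSV)
def rects(mask,zf,lab,amin=300):
    cs,_=cv2.findContours(mask.astype(np.uint8),cv2.RETR_EXTERNAL,cv2.CHAIN_APPROX_NONE)
    for c in cs:
        if cv2.contourArea(c)<amin: continue
        (u,v),_,_=cv2.minAreaRect(c)
        if not(100<u<450 and 150<v<370): continue
        z=zf
        P=np.array([ray('top',*p,z)[:2] for p in c[:,0]+0.0],np.float32)
        (x,y),(w,h),a=cv2.minAreaRect(P)
        print(lab,(round(u),round(v)),'z',z,'c',round(x,1),round(y,1),'size',round(w,1),round(h,1),'ang',round(a,1))
H,S,V=cv2.split(hsv)
w=(S<40)&(V>200); rects(w,62,'white62'); rects(w,10,'white10')
g=(S<90)&(V<160)|((S<60)); g=cv2.morphologyEx(g.astype(np.uint8),cv2.MORPH_OPEN,np.ones((3,3)))
rects(g,12,'grey12');rects(g,20,'grey20');rects(g,6,'grey6')
t=im[150:250,110:270]; 
a=cv2.resize(t,None,fx=4.5,fy=4.5,interpolation=cv2.INTER_CUBIC); cv2.imwrite('pics/crop1.png',a)
b=cv2.resize(im[155:225,275:345],None,fx=7,fy=7,interpolation=cv2.INTER_CUBIC)
s=cv2.imread('pics/raw_scene0.png')[120:240,220:330]
b2=cv2.resize(im[150:240,270:440],None,fx=4.5,fy=4.5)
cv2.imwrite('pics/crop2.png',cv2.resize(s,None,fx=5,fy=5,interpolation=cv2.INTER_CUBIC))
E
```

```text
white62 (160, 308) z 62 c 268.3 238.8 size 205.4 74.1 ang 20.2
white62 (334, 276) z 62 c 328.0 -164.2 size 205.7 75.4 ang 37.0
white62 (219, 200) z 62 c 513.8 99.3 size 155.5 57.4 ang 16.2
white10 (160, 308) z 10 c 262.5 252.7 size 216.7 78.2 ang 20.3
white10 (334, 276) z 10 c 325.5 -172.3 size 217.0 79.4 ang 37.0
white10 (219, 200) z 10 c 521.4 105.5 size 164.0 60.6 ang 16.2
grey12 (161, 308) z 12 c 262.6 251.1 size 217.1 81.3 ang 20.2
grey12 (334, 276) z 12 c 325.5 -171.7 size 217.2 80.1 ang 37.0
grey12 (148, 207) z 12 c 508.3 284.4 size 134.3 148.1 ang 77.9
grey12 (406, 200) z 12 c 505.7 -360.9 size 133.3 132.6 ang 79.0
grey12 (311, 189) z 12 c 541.1 -126.4 size 128.9 93.5 ang 78.1
grey12 (222, 202) z 12 c 515.1 99.5 size 199.4 99.5 ang 16.1
grey20 (161, 308) z 20 c 263.5 249.0 size 215.5 80.7 ang 20.3
grey20 (334, 276) z 20 c 325.9 -170.4 size 215.4 79.5 ang 37.0Traceback (most recent call last):
  File "<stdin>", line 16, in <module>
  File "<stdin>", line 10, in rects
  File "h.py", line 10, in ray
    K,R,t=cam(n); c=-R.T@t; d=R.T@np.linalg.inv(K)@np.array([u,v,1.])
          ~~~^^^
  File "h.py", line 5, in cam
    p=camera_params(n); f=192/np.tan(np.radians(p['vfov']/2))
ValueError: time passes only in moves, steps and waits
```

```bash
sed -i 's/^def cam(n):/import functools\n@functools.lru_cache(None)\ndef cam(n):/' h.py; python3 - <<'E'
from h import *
im=cv2.imread('pics/raw_top0.png'); H,S,V=cv2.split(cv2.cvtColor(im,cv2.COLOR_BGR2HSV))
g=(S<90)&(V<160)|((S<60)); g=cv2.morphologyEx(g.astype(np.uint8),cv2.MORPH_OPEN,np.ones((3,3)))
cs,_=cv2.findContours(g,cv2.RETR_EXTERNAL,cv2.CHAIN_APPROX_NONE)
for c in cs:
    (u,v),_,_=cv2.minAreaRect(c)
    if cv2.contourArea(c)<300 or not(100<u<450 and 150<v<240): continue
    for z in (6,10,20):
        P=np.array([ray('top',*p,z)[:2] for p in c[:,0]],np.float32); print(round(u),z,np.round(np.hstack(cv2.minAreaRect(P)),1))
t=im[165:250,110:190]
cv2.imwrite('pics/crop1.png',cv2.resize(t,None,fx=7,fy=7,interpolation=cv2.INTER_CUBIC))
s=cv2.imread('pics/raw_scene0.png')[120:250,200:340]
cv2.imwrite('pics/crop2.png',cv2.resize(s,None,fx=4.5,fy=4.5,interpolation=cv2.INTER_CUBIC))
# predicted fixture features
c=np.array([515.1,99.5]);a=np.radians(16.1);ux=np.array([np.cos(a),np.sin(a)])
for x in(-62,62): print('dowel',proj('top',[*(c+ux*x),74]),proj('scene',[*(c+ux*x),74]))
E
```

```text
148 6 [509.2 286.2 135.1 149.   77.9]
148 10 [508.6 285.  134.6 148.4  78. ]
148 20 [507.2 282.  133.3 146.9  77.9]
406 6 [ 506.5 -362.9  134.1  133.4   78.9]
406 10 [ 506.  -361.6  133.5  132.8   79. ]
406 20 [ 504.6 -358.1  132.2  131.6   78.9]
311 6 [ 542.1 -127.1  129.7   94.    78.1]
311 10 [ 541.5 -126.7  129.2   93.6   78.1]
311 20 [ 539.8 -125.5  127.8   92.6   78.1]
222 6 [515.9 100.3 200.6 100.1  16.1]
222 10 [515.4  99.8 199.8  99.7  16.1]
222 20 [514.   98.7 197.8  98.7  16.1]
dowel [[226.3 223. ]] [[244.4 158.3]]
dowel [[211.2 173.6]] [[291.3 164.1]]
```

View pics/crop1.png

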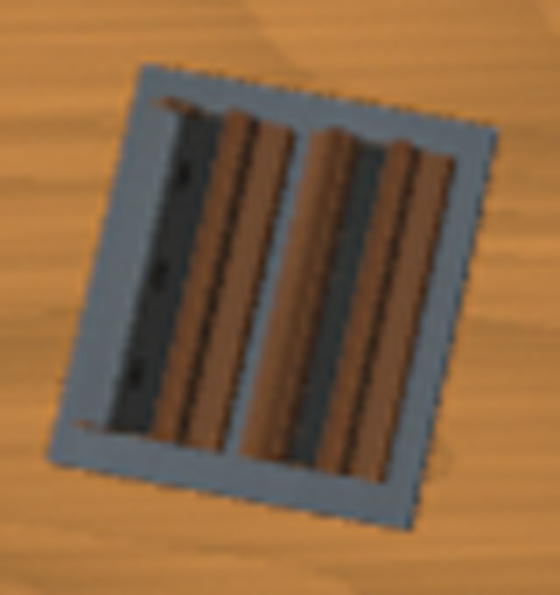

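View pics/crop2.png

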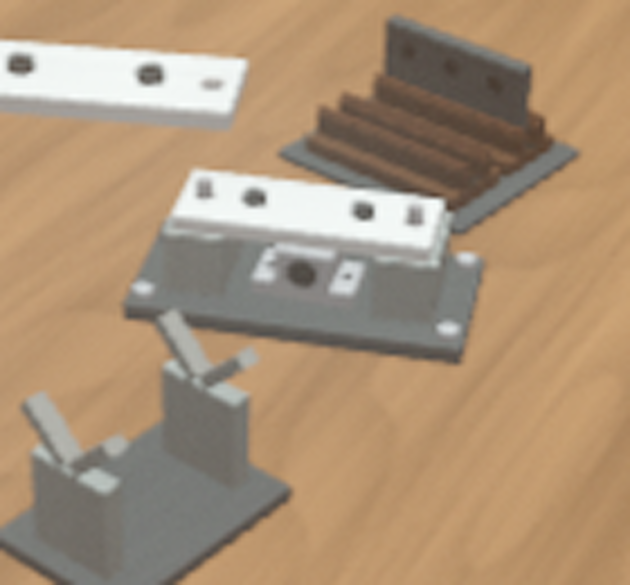

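Crop 1: the stored plate is in the left slot and the right slot, floor band at about (350,300), is empty. Crop 2: the plate sits on the dowels with the block under it. The three white plates measure 150 mm (on the fixture, correct), 217 mm and 217 mm long (both loose, at top px (160,308) and (334,276)), so I choose the one on the fixture.

```bash
cat >> h.py <<'E'
def d(a): a=np.radians(a); return np.array([np.cos(a),np.sin(a),0])
def tool(yhead,tilt=0,about=None):
    """tool down with y at heading yhead; then tilted by `tilt` deg toward heading `about` (tool z gains that direction)"""
    y=d(yhead); z=np.array([0,0,-1.]); R=np.column_stack([np.cross(y,z),y,z])
    if tilt: ax=np.cross([0,0,-1.],d(about)); R=Rn.from_rotvec(np.radians(tilt)*ax).as_matrix()@R
    return R
def go(*tg):
    o=robot.observe(); p=np.array(o['tcp_pos']); R=Rn.from_euler('xyz',o['ee_rot'],degrees=True).as_matrix()
    print('t',round(o['time'],2),'tcp',p.round(1),'rot',np.round(o['ee_rot'],1),'F',np.round(o['ft_force'],1),'op',round(o['opening'],1),'j',np.round(o['joint_positions'],0))
    for q,Rt in tg:
        dp=R.T@(np.array(q)-p); rv=Rn.from_matrix(R.T@Rt).as_rotvec(degrees=True)
        print('dp',(dp/30).round(3).tolist(),'rot',(rv/10).round(3).tolist(),'rows',round(max(np.linalg.norm(dp)/62.5,np.linalg.norm(rv)/10.7),1))
FX=np.array([515.1,99.5]);FA=16.1
E
python3 - <<'E'
from h import *
R=tool(106.1)
go(([*FX,150],R),([*FX,70],R),([*FX,46],R))
# rack check
c=np.array([509.2,286.2]); s=c-30*d(77.9)[:2]; print('slot',s)
for z in(6,35):
  for yy in(-26,26):
    for xx in(-60,60):
      P=s+xx*d(-12.1)[:2]+yy*d(77.9)[:2]; q=proj('top',[*P,z])[0]; print(z,xx,yy,((q-[110,165]+.5)*7-.5).round(0))
for yy in(-7,7): print('floor',((proj('top',[[*(s+xx*d(-12.1)[:2]+yy*d(77.9)[:2]),16] for xx in(-60,60)])-[110,165]+.5)*7).round(0))
E
```

```text
t 0.1 tcp [229.6 499.6 238.7] rot [-179.9    0.   155.3] F [ 0.7  0.6 -0.1] op 85.2 j [65.  5. 10. 95. -0. 90.]
dp [-14.216, -8.139, 2.965] rot [-0.006, -0.002, -4.079] rows 8.0
dp [-14.216, -8.135, 5.632] rot [-0.006, -0.002, -4.079] rows 8.3
dp [-14.216, -8.134, 6.432] rot [-0.006, -0.002, -4.079] rows 8.4
slot [502.91144311 256.8665029 ]
6 -60 -26 [387. 485.]
6 60 -26 [459. 160.]
6 -60 26 [247. 458.]
6 60 26 [321. 135.]
35 -60 -26 [366. 480.]
35 60 -26 [440. 146.]
35 -60 26 [221. 452.]
35 60 26 [298. 121.]
floor [[329. 474.]
 [402. 146.]]
floor [[290. 466.]
 [365. 139.]]
```

>>> jog_arm:
  delta_pos:
    - [-14.216, -8.139, 2.965]
    - [-14.216, -8.139, 2.965]
    - [-14.216, -8.139, 2.965]
    - [-14.216, -8.139, 2.965]
    - [-14.216, -8.139, 2.965]
    - [-14.216, -8.139, 2.965]
    - [-14.216, -8.139, 2.965]
    - [-14.216, -8.139, 2.965]
    - [-14.216, -8.139, 2.965]
    - [-14.216, -8.139, 2.965]
  rot:
    - [0, 0, -4.08]
    - [0, 0, -4.08]
    - [0, 0, -4.08]
    - [0, 0, -4.08]
    - [0, 0, -4.08]
    - [0, 0, -4.08]
    - [0, 0, -4.08]
    - [0, 0, -4.08]
    - [0, 0, -4.08]
    - [0, 0, -4.08]
  fingers: 85

```text
time: 1.35
tcp_pos: [515.4, 98.4, 149.4]
ee_rot: [180.0, -0.1, -164.0]
ft_force: [0.2, -0.7, -0.3]
opening: 85.1
```

```bash
python3 - <<'E'
from h import *
R=tool(106.1)
go(([*FX,80],R),([*FX,46],R))
snap('scene','s1',(200,90,340,210),5)
E
```

```text
t 1.35 tcp [515.4  98.4 149.4] rot [ 1.80e+02 -1.00e-01 -1.64e+02] F [ 0.2 -0.7 -0.3] op 85.1 j [11.  1. -4. 85. -0. -5.]
dp [-0.005, 0.037, 2.314] rot [0.001, -0.01, -0.014] rows 1.1
dp [-0.007, 0.037, 3.447] rot [0.001, -0.01, -0.014] rows 1.7
```

View pics/s1.png

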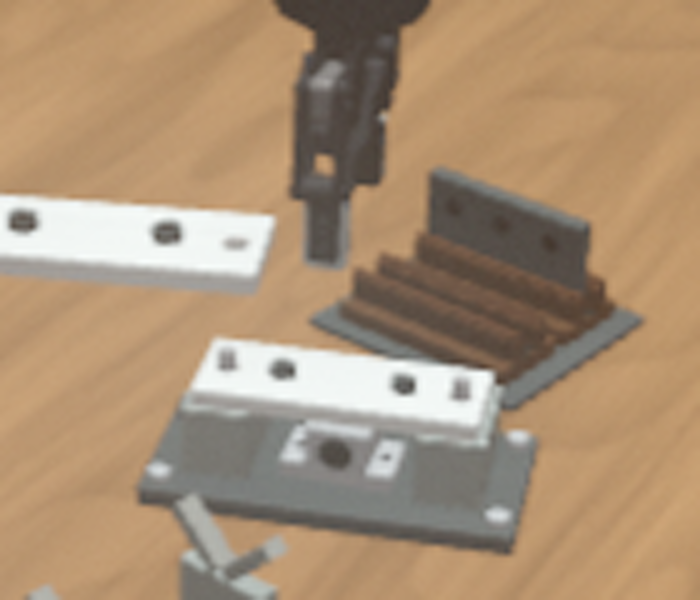

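The gripper hangs above the plate's middle, between the bushes at (283,369) and (403,385), with the jaws across its width. Descend and close.

>>> jog_arm:
  delta_pos:
    - [0, 0.03, 1.2]
    - [0, 0.03, 2.3]
    - [0, 0.03, 2.9]
    - [0, 0.03, 3.43]
    - [0, 0.03, 3.43]
  rot:
    - [0, 0, 0]
    - [0, 0, 0]
    - [0, 0, 0]
    - [0, 0, 0]
    - [0, 0, 0]

```text
time: 2.02
tcp_pos: [514.5, 100.9, 46.9]
ee_rot: [180.0, -0.1, -163.9]
ft_force: [-0.3, 0.0, -0.4]
opening: 85.3
```

>>> jog_arm:
  delta_pos:
    - [0, 0, 0]
    - [0, 0, 0]
    - [0, 0, 0]
    - [0, 0, 0]
    - [0, 0, 0]
    - [0, 0, 0]
  rot:
    - [0, 0, 0]
    - [0, 0, 0]
    - [0, 0, 0]
    - [0, 0, 0]
    - [0, 0, 0]
    - [0, 0, 0]
  fingers: 45
  force: 40

```text
time: 2.78
tcp_pos: [515.7, 100.7, 48.8]
ee_rot: [-180.0, 0.1, -163.9]
ft_force: [-1.4, -0.8, 6.6]
opening: 53.3
```

>>> jog_arm:
  delta_pos:
    - [0, 0, -0.2]
    - [0, 0, -0.4]
    - [0, 0, -0.6]
    - [0, 0, -0.8]
    - [0, 0, -1.0]
    - [0, 0, -1.2]
    - [0, 0, -1.4]
    - [0, 0, -1.4]
  rot:
    - [0, 0, 0]
    - [0, 0, 0]
    - [0, 0, 0]
    - [0, 0, 0]
    - [0, 0, 0]
    - [0, 0, 0]
    - [0, 0, 0]
    - [0, 0, 0]

```text
time: 3.78
tcp_pos: [515.2, 100.7, 90.0]
ee_rot: [-180.0, 0.0, -163.9]
ft_force: [-0.4, -1.0, -3.2]
opening: 53.3
```

```bash
python3 - <<'E'
from h import *
R=tool(106.1)
C=np.array([541.5,-126.7])
go(([*FX,180],R),([*C,230],tool(168.1)),([*C,230],tool(-11.9)))
snap('scene','s2',(200,90,340,210),5)
E
```

```text
t 3.77 tcp [515.2 100.7  90. ] rot [-180.     0.  -163.9] F [-0.4 -1.  -3.2] op 53.3 j [ 11.   1. -10.  78.   0.  -5.]
dp [0.013, -0.039, -2.999] rot [-0.0, 0.005, 0.002] rows 1.4
dp [1.259, -7.527, -4.666] rot [-0.003, 0.004, -6.198] rows 5.8
dp [1.259, -7.527, -4.666] rot [0.005, 0.003, 11.802] rows 11.0
```

View pics/s2.png

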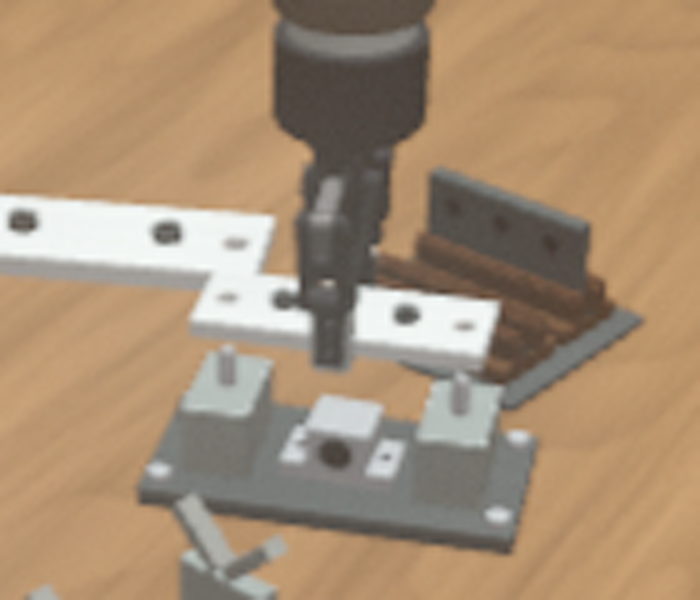

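Scene crop: the plate is lifted level and clear of both dowels, at (228,360) and (460,385). Next I check the cradle pose closely, since its foot came out 3 mm too wide.

```bash
cat >> h.py <<'E'
C=np.array([541.5,-126.7]);CA=78.1
def cr(x,y,z): return np.array([*(C+x*d(CA)[:2]+y*d(CA+90)[:2]),z])  # cradle frame, +y towards robot
E
python3 - <<'E'
from h import *
out=[]
pts=[cr(x,y,10) for x in(-65,65) for y in(-45,45)]+[cr(x,y,95.5) for x in(-53,-41,41,53) for y in(-25.5,25.5)]+[cr(x,0,70) for x in(-53,53)]
for n,(x0,y0),w in(('top',(275,155),75),('scene',(190,180),80)):
    im=cv2.imread('pics/raw_%s0.png'%n)[y0:y0+75,x0:x0+w]; s=5
    b=cv2.resize(im,None,fx=s,fy=s,interpolation=cv2.INTER_CUBIC)
    for q in proj(n,pts):
        cv2.circle(b,tuple(int(round(v)) for v in((q-[x0,y0]+.5)*s)),2,(0,0,255),-1)
    out.append(b)
cv2.imwrite('pics/cr.png',np.hstack(out))
E
```

```text
(no output)
```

View pics/cr.png

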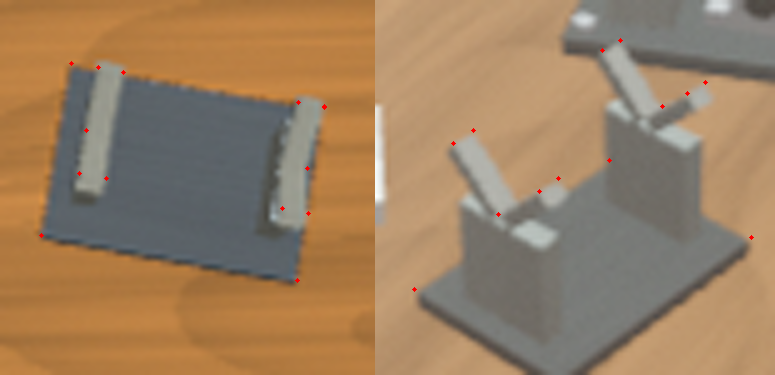

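Predicted points agree with the cradle's foot corners and V-arm ends to within about 1 px (2 mm). Now I carry the plate up and over, turning it and tilting the tool inward to lean the plate on the near face.

```bash
cat >> h.py <<'E'
RP=tool(168.1,45,168.1)   # placing pose, tool points down and towards robot
def place(dz=0,off=8.2): return (cr(0,16,93+dz)+RP[:,2]*off, RP)
E
python3 - <<'E'
from h import *
go(([*FX,190],tool(106.1)),(cr(0,10,220),tool(168.1)),place(90))
E
```

```text
t 3.83 tcp [515.1 100.7  89.6] rot [-180.     0.  -163.9] F [-0.7  0.3 -2.1] op 53.3 j [ 11.   1. -10.  78.   0.  -5.]
dp [0.009, -0.039, -3.346] rot [-0.0, 0.002, 0.002] rows 1.6
dp [1.55, -7.37, -4.346] rot [-0.001, 0.002, -6.198] rows 5.8
dp [1.898, -7.185, -2.92] rot [-4.045, 2.43, -5.863] rows 7.0
```

>>> jog_arm:
  delta_pos:
    - [0, 0, -1.7]
    - [0, 0, -3.3]
    - [1.55, -7.37, -4.35]
    - [1.55, -7.37, -4.35]
    - [1.55, -7.37, -4.35]
    - [1.55, -7.37, -4.35]
    - [1.55, -7.37, -4.35]
    - [1.55, -7.37, -4.35]
    - [1.55, -7.37, -4.35]
  rot:
    - [0, 0, 0]
    - [0, 0, 0]
    - [0, 0, -6.2]
    - [0, 0, -6.2]
    - [0, 0, -6.2]
    - [0, 0, -6.2]
    - [0, 0, -6.2]
    - [0, 0, -6.2]
    - [0, 0, -6.2]

```text
time: 4.95
tcp_pos: [531.5, -124.9, 219.6]
ee_rot: [180.0, 0.0, -101.9]
ft_force: [0.2, -0.4, -2.8]
opening: 53.0
```

```bash
python3 - <<'E'
from h import *
go(place(90),place(20))
E
```

```text
t 4.95 tcp [ 531.5 -124.9  219.6] rot [ 180.     0.  -101.9] F [ 0.2 -0.4 -2.8] op 53.0 j [-13.   4.   7.  93.   0. -91.]
dp [-0.008, 0.388, 1.412] rot [-4.496, 0.001, -0.001] rows 4.2
dp [-0.008, 0.387, 3.745] rot [-4.496, 0.001, -0.001] rows 4.2
```

>>> jog_arm:
  delta_pos:
    - [0, 0.39, 1.41]
    - [0, 0.39, 1.41]
    - [0, 0.39, 1.41]
    - [0, 0.39, 1.41]
    - [0, 0.39, 1.41]
    - [0, 0.39, 1.41]
    - [0, 0.39, 1.41]
  rot:
    - [-4.5, 0, 0]
    - [-4.5, 0, 0]
    - [-4.5, 0, 0]
    - [-4.5, 0, 0]
    - [-4.5, 0, 0]
    - [-4.5, 0, 0]
    - [-4.5, 0, 0]

```text
time: 5.82
tcp_pos: [506.6, -119.1, 166.4]
ee_rot: [136.4, -0.1, -101.9]
ft_force: [-0.4, 0.8, -2.6]
opening: 53.1
```

```bash
python3 - <<'E'
from h import *
go(place(30),place(10),place(2))
E
```

```text
t 5.83 tcp [ 506.6 -119.1  166.4] rot [ 1.364e+02 -1.000e-01 -1.019e+02] F [-0.4  0.8 -2.6] op 53.1 j [-13.  44.  41. 131.  -1. -91.]
dp [0.005, -1.467, 0.868] rot [-0.142, -0.004, -0.005] rows 0.8
dp [0.004, -1.927, 1.351] rot [-0.142, -0.004, -0.005] rows 1.1
dp [0.004, -2.11, 1.544] rot [-0.142, -0.004, -0.005] rows 1.3
```

>>> jog_arm:
  delta_pos:
    - [0, -1.47, 0.87]
    - [0, -1.47, 0.87]
    - [0, -1.47, 0.87]
    - [0, -1.47, 0.87]
  rot:
    - [-0.14, 0, 0]
    - [-0.14, 0, 0]
    - [-0.14, 0, 0]
    - [-0.14, 0, 0]

```text
time: 6.32
tcp_pos: [520.5, -122.2, 116.8]
ee_rot: [135.0, -0.0, -101.9]
ft_force: [0.2, -0.5, -2.7]
opening: 53.0
```

```bash
python3 - <<'E'
from h import *
go(place(10),place(2),place(0))
snap('scene','s3',(180,110,320,240),4.5)
E
```

```text
t 6.33 tcp [ 520.5 -122.2  116.8] rot [ 135.    -0.  -101.9] F [ 0.2 -0.5 -2.7] op 53.0 j [-13.  48.  41. 128.  -1. -91.]
dp [0.003, -0.456, 0.469] rot [0.001, -0.004, 0.0] rows 0.3
dp [0.003, -0.645, 0.658] rot [0.001, -0.004, 0.0] rows 0.4
dp [0.003, -0.692, 0.705] rot [0.001, -0.004, 0.0] rows 0.5
```

View pics/s3.png

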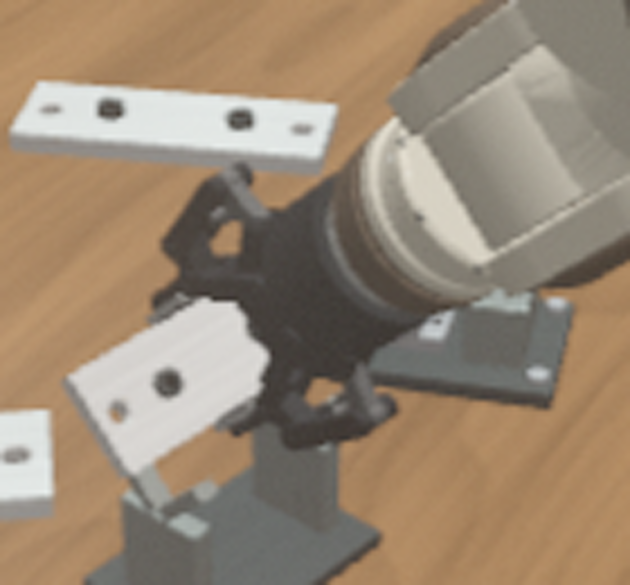

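The plate hangs at 45° above the V, parallel to it, with its lower edge over the vertex near (145,480). Lower gently.

>>> jog_arm:
  delta_pos:
    - [0, -0.25, 0.25]
    - [0, -0.46, 0.47]
    - [0, -0.58, 0.59]
    - [0, -0.62, 0.63]
    - [0, -0.62, 0.63]
  rot:
    - [0, 0, 0]
    - [0, 0, 0]
    - [0, 0, 0]
    - [0, 0, 0]
    - [0, 0, 0]

```text
time: 7.0
tcp_pos: [520.1, -122.1, 87.4]
ee_rot: [134.8, -0.0, -101.9]
ft_force: [-0.1, 0.3, -3.1]
opening: 52.7
```

>>> jog_arm:
  delta_pos:
    - [0, -0.025, 0.025]
    - [0, -0.05, 0.05]
    - [0, -0.05, 0.05]
  rot:
    - [0, 0, 0]
    - [0, 0, 0]
    - [0, 0, 0]

```text
time: 7.38
tcp_pos: [520.1, -122.1, 87.0]
ee_rot: [134.8, -0.0, -101.9]
ft_force: [1.8, -0.8, 9.3]
opening: 53.0
```

Contact is at the expected height. Release.

>>> jog_arm:
  delta_pos:
    - [0, 0, 0]
    - [0, 0, 0]
    - [0, 0, 0]
    - [0, 0, 0]
  rot:
    - [0, 0, 0]
    - [0, 0, 0]
    - [0, 0, 0]
    - [0, 0, 0]
  fingers: 76

```text
time: 7.88
tcp_pos: [520.0, -122.1, 85.1]
ee_rot: [134.8, -0.0, -101.9]
ft_force: [0.2, -0.4, 1.3]
opening: 75.9
```

>>> jog_arm:
  delta_pos:
    - [0, 0, -0.5]
    - [0, 0, -1.0]
    - [0, 0, -2.0]
    - [0, 0, -3.0]
    - [0, 0, -3.0]
  rot:
    - [0, 0, 0]
    - [0, 0, 0]
    - [0, 0, 0]
    - [0, 0, 0]
    - [0, 0, 0]

```text
time: 8.5
tcp_pos: [551.4, -128.3, 124.4]
ee_rot: [137.4, -0.0, -101.8]
ft_force: [-0.4, -0.7, -1.2]
opening: 76.1
```

```bash
python3 - <<'E'
from h import *
go(([*FX,200],tool(106.1)))
a=snap('scene','s4',(180,120,310,250),4); b=snap('top','t4',(210,130,340,260),4)
cv2.imwrite('pics/st4.png',cv2.resize(np.hstack([a,b]),(800,400))[:,:,::-1])
E
```

```text
t 8.5 tcp [ 551.4 -128.3  124.4] rot [ 137.4   -0.  -101.8] F [-0.4 -0.7 -1.2] op 76.1 j [-13.  52.  50. 130.  -1. -91.]
dp [-7.181, 3.727, -0.003] rot [3.827, -2.308, 5.905] rows 6.9
```

View pics/st4.png

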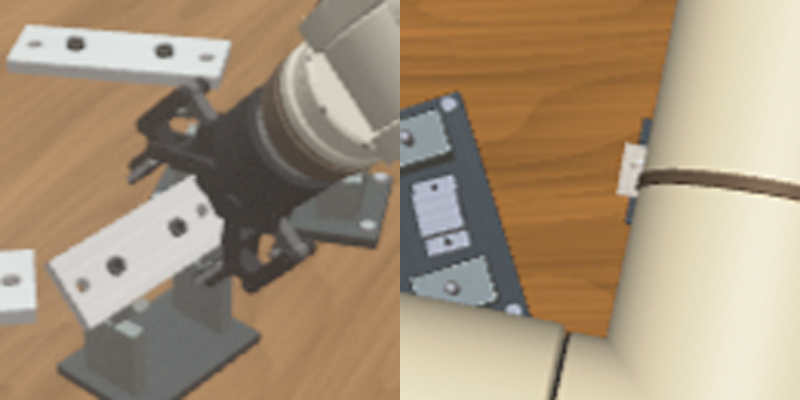

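The plate leans in the V, both bushes visible at scene-crop (115,265) and (177,227). Fingers are clear; the move back was only cut short by a joint range. Lift away and measure the block.

```bash
python3 - <<'E'
from h import *
go(([556,-129.5,150],tool(168.1,25,168.1)),([556,-129.5,240],tool(168.1)))
im=cv2.imread('pics/raw_t4.png'); H,S,V=cv2.split(cv2.cvtColor(im,cv2.COLOR_BGR2HSV))
m=((S<50)&(V>170)); m[:, :]&=True
k=np.zeros_like(m); k[182:217,210:235]=m[182:217,210:235]
n,l,stt,ce=cv2.connectedComponentsWithStats(k.astype(np.uint8))
for i in range(1,n):
    if stt[i,4]<15: continue
    c=np.argwhere(l==i)[:,::-1]
    for z in(22,44):
        P=np.array([ray('top',*p,z)[:2] for p in c],np.float32); print(stt[i],z,np.round(np.hstack(cv2.minAreaRect(P)),1))
for z,pts in((44,[(x,y) for x in(-17,17) for y in(-17,17)]),(22,[(x,y) for x in(-30,30) for y in(-17,17)])):
    print(z,proj('top',[[*(FX+x*d(FA)[:2]+y*d(FA+90)[:2]),z] for x,y in pts]).tolist())
b=cv2.resize(im[175:225,200:245],None,fx=10,fy=10,interpolation=cv2.INTER_CUBIC); cv2.imwrite('pics/blk.png',b)
E
```

```text
t 8.6 tcp [ 551.  -128.2  123.3] rot [ 137.2   -0.  -101.8] F [ 0.1 -0.1 -0.8] op 76.0 j [-13.  52.  50. 130.  -1. -91.]
dp [0.009, 0.478, -0.77] rot [1.776, -0.007, 0.002] rows 1.7
dp [0.011, 2.515, -2.973] rot [4.276, -0.007, 0.004] rows 4.0
[214 187  16  19 216] 22 [527.2  98.8  41.5  34.   11.8]
[214 187  16  19 216] 44 [523.8  96.3  40.6  33.1  11.6]
[219 205  13   8  53] 22 [496.   90.7  11.   32.3  12.4]
[219 205  13   8  53] 44 [493.3  88.4  10.8  31.7  12.4]
44 [[228.9, 204.3], [215.5, 208.5], [224.8, 191.1], [211.6, 195.4]]
22 [[231.3, 210.3], [218.2, 214.5], [224.3, 187.7], [211.3, 191.8]]
```

View pics/blk.png

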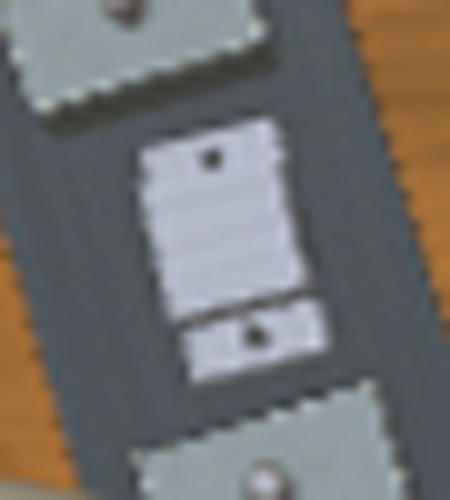

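Block crop: foot corners at (140,150), (275,118), (328,348) and (193,382).

```bash
python3 - <<'E'
from h import *
q=np.array([(140,150),(275,118),(328,348),(193,382)])/10-.45+[200,175]
P=np.array([ray('top',*p,22)[:2] for p in q]); print(P,P.mean(0))
print('len',np.linalg.norm(P[0]-P[3]),np.linalg.norm(P[1]-P[2]),'w',np.linalg.norm(P[0]-P[1]))
v=(P[0]-P[3]+P[1]-P[2]); w=P[0]-P[1]+P[3]-P[2]; print(np.degrees(np.arctan2(v[1],v[0])),np.degrees(np.arctan2(w[1],w[0])))
E
```

```text
[[544.7 118.5]
 [551.8  84.5]
 [493.4  72.1]
 [485.9 105.8]] [518.95   95.225]
len 60.15588084302322 59.70192626708118 w 34.733413307649435
12.088079636390498 102.16987251740487
```

>>> jog_arm:
  delta_pos:
    - [0, 0.48, -0.77]
    - [0, 0.48, -0.77]
    - [0, 2.5, -2.97]
    - [0, 2.5, -2.97]
    - [0, 2.5, -2.97]
    - [0, 2.5, -2.97]
  rot:
    - [1.78, 0, 0]
    - [1.78, 0, 0]
    - [4.28, 0, 0]
    - [4.28, 0, 0]
    - [4.28, 0, 0]
    - [4.28, 0, 0]

```text
time: 9.35
tcp_pos: [555.3, -129.0, 240.6]
ee_rot: [-179.9, -0.0, -101.8]
ft_force: [0.7, -0.6, 0.4]
opening: 76.2
```

```bash
python3 - <<'E'
from h import *
B=[519,95.2]; R=tool(102.1)
go(([*B,150],R))
o=robot.observe()
E
```

```text
t 9.35 tcp [ 555.3 -129.   240.6] rot [-179.9   -0.  -101.8] F [ 0.7 -0.6  0.4] op 76.2 j [-13.   8.  13.  95.  -0. -91.]
dp [-7.069, 2.723, 3.01] rot [-0.013, 0.003, 6.606] rows 6.2
```

>>> jog_arm:
  delta_pos:
    - [-7.07, 2.72, 1]
    - [-7.07, 2.72, 1]
    - [-7.07, 2.72, 1]
    - [-7.07, 2.72, 3]
    - [-7.07, 2.72, 3]
    - [-7.07, 2.72, 3]
    - [-7.07, 2.72, 3]
    - [-7.07, 2.72, 3]
  rot:
    - [0, 0, 6.6]
    - [0, 0, 6.6]
    - [0, 0, 6.6]
    - [0, 0, 6.6]
    - [0, 0, 6.6]
    - [0, 0, 6.6]
    - [0, 0, 6.6]
    - [0, 0, 6.6]
  fingers: 64

```text
time: 10.35
tcp_pos: [519.9, 95.0, 147.6]
ee_rot: [-180.0, -0.3, -167.8]
ft_force: [-0.5, 0.5, -0.7]
opening: 64.2
```

```bash
python3 - <<'E'
from h import *
B=[519,95.2]; R=tool(102.1)
go(([*B,23],R))
E
```

```text
t 10.35 tcp [519.9  95.  147.6] rot [-180.    -0.3 -167.8] F [-0.5  0.5 -0.7] op 64.2 j [10.  1. -4. 85. -0. -2.]
dp [0.01, 0.016, 4.152] rot [-0.004, -0.026, 0.01] rows 2.0
```

>>> jog_arm:
  delta_pos:
    - [0, 0, 1.5]
    - [0, 0, 2.7]
    - [0, 0, 3.6]
    - [0, 0, 4.22]
    - [0, 0, 4.22]
  rot:
    - [0, 0, 0]
    - [0, 0, 0]
    - [0, 0, 0]
    - [0, 0, 0]
    - [0, 0, 0]

```text
time: 10.98
tcp_pos: [519.4, 94.6, 21.2]
ee_rot: [-180.0, -0.2, -167.8]
ft_force: [-0.9, 0.1, 1.2]
opening: 64.1
```

>>> jog_arm:
  delta_pos:
    - [0, 0, 0]
    - [0, 0, 0]
    - [0, 0, 0]
    - [0, 0, 0]
    - [0, 0, 0]
    - [0, 0, 0]
  rot:
    - [0, 0, 0]
    - [0, 0, 0]
    - [0, 0, 0]
    - [0, 0, 0]
    - [0, 0, 0]
    - [0, 0, 0]
  fingers: 25
  force: 50

```text
time: 11.72
tcp_pos: [521.1, 95.0, 24.1]
ee_rot: [-179.9, 0.1, -167.8]
ft_force: [-0.4, 0.4, 6.4]
opening: 33.2
```

>>> jog_arm:
  delta_pos:
    - [0, 0, -1]
    - [0, 0, -2.5]
    - [0, 0, -4.5]
    - [0, 0, -6.3]
    - [0, 0, -6.3]
  rot:
    - [0, 0, 0]
    - [0, 0, 0]
    - [0, 0, 0]
    - [0, 0, 0]
    - [0, 0, 0]

```text
time: 12.35
tcp_pos: [521.6, 95.3, 216.2]
ee_rot: [-179.9, 0.4, -167.8]
ft_force: [0.1, -0.6, -3.4]
opening: 32.8
```

```bash
python3 - <<'E'
from h import *
go(([506,-361.5,210],tool(79)))
E
```

```text
t 12.35 tcp [521.6  95.3 216.2] rot [-179.9    0.4 -167.8] F [ 0.1 -0.6 -3.4] op 32.8 j [10.  1.  4. 92. -0. -2.]
dp [3.719, -14.774, 0.198] rot [0.002, 0.041, 2.316] rows 7.3
```

>>> jog_arm:
  delta_pos:
    - [3.72, -14.77, 0.2]
    - [3.72, -14.77, 0.2]
    - [3.72, -14.77, 0.2]
    - [3.72, -14.77, 0.2]
    - [3.72, -14.77, 0.2]
    - [3.72, -14.77, 0.2]
    - [3.72, -14.77, 0.2]
    - [3.72, -14.77, 0.2]
    - [3.72, -14.77, 0.2]
    - [3.72, -14.77, 0.2]
  rot:
    - [0, 0, 2.32]
    - [0, 0, 2.32]
    - [0, 0, 2.32]
    - [0, 0, 2.32]
    - [0, 0, 2.32]
    - [0, 0, 2.32]
    - [0, 0, 2.32]
    - [0, 0, 2.32]
    - [0, 0, 2.32]
    - [0, 0, 2.32]

```text
time: 13.6
tcp_pos: [504.4, -360.5, 205.4]
ee_rot: [180.0, -0.0, 169.0]
ft_force: [0.3, 0.8, -3.3]
opening: 33.2
```

```bash
python3 - <<'E'
from h import *
go(([506,-361.5,60],tool(79)),([506,-361.5,22],tool(79)))
E
```

```text
t 13.6 tcp [ 504.4 -360.5  205.4] rot [180.  -0. 169.] F [ 0.3  0.8 -3.3] op 33.2 j [-36.  14.  17.  93.  -0. -25.]
dp [-0.061, -0.024, 4.848] rot [0.0, -0.004, 0.001] rows 2.3
dp [-0.062, -0.024, 6.115] rot [0.0, -0.004, 0.001] rows 2.9
```

>>> jog_arm:
  delta_pos:
    - [0, 0, 2]
    - [0, 0, 4]
    - [0, 0, 5.4]
    - [0, 0, 6.0]
    - [0, 0, 6.0]
    - [0, 0, 6.0]
  rot:
    - [0, 0, 0]
    - [0, 0, 0]
    - [0, 0, 0]
    - [0, 0, 0]
    - [0, 0, 0]
    - [0, 0, 0]

```text
time: 14.35
tcp_pos: [505.7, -362.2, 28.5]
ee_rot: [-179.9, 0.2, 169.0]
ft_force: [-0.1, -0.6, -2.8]
opening: 33.1
```

Underside is about 12 mm above the floor; lower the rest slowly.

>>> jog_arm:
  delta_pos:
    - [0, 0, 0.1]
    - [0, 0, 0.2]
    - [0, 0, 0.28]
    - [0, 0, 0.34]
    - [0, 0, 0.34]
  rot:
    - [0, 0, 0]
    - [0, 0, 0]
    - [0, 0, 0]
    - [0, 0, 0]
    - [0, 0, 0]

```text
time: 14.98
tcp_pos: [504.4, -361.8, 16.2]
ee_rot: [-180.0, 0.0, 169.0]
ft_force: [-2.3, 1.5, 1.2]
opening: 33.2
```

>>> jog_arm:
  delta_pos:
    - [0, 0, 0.03]
    - [0, 0, 0.06]
    - [0, 0, 0.06]
  rot:
    - [0, 0, 0]
    - [0, 0, 0]
    - [0, 0, 0]

```text
time: 15.35
tcp_pos: [504.4, -361.9, 16.1]
ee_rot: [-179.9, 0.1, 169.0]
ft_force: [-7.5, 5.2, 14.4]
opening: 33.3
```

Seated at the expected height. Release and back off.

>>> jog_arm:
  delta_pos:
    - [0, 0, -0.03]
    - [0, 0, -0.03]
    - [0, 0, -0.03]
    - [0, 0, -0.03]
  rot:
    - [0, 0, 0]
    - [0, 0, 0]
    - [0, 0, 0]
    - [0, 0, 0]
  fingers: 50

```text
time: 15.85
tcp_pos: [504.4, -361.8, 14.8]
ee_rot: [-180.0, 0.0, 169.0]
ft_force: [0.1, 0.3, 0.2]
opening: 50.2
```

>>> jog_arm:
  delta_pos:
    - [0, 0, -0.6]
    - [0, 0, -1.5]
    - [0, 0, -3]
    - [0, 0, -4.5]
    - [0, 0, -6.3]
    - [0, 0, -6.3]
  rot:
    - [0, 0, 0]
    - [0, 0, 0]
    - [0, 0, 0]
    - [0, 0, 0]
    - [0, 0, 0]
    - [0, 0, 0]

```text
time: 16.6
tcp_pos: [505.7, -362.6, 210.5]
ee_rot: [-179.7, 0.5, 169.0]
ft_force: [0.8, -0.3, -0.6]
opening: 50.0
```

```bash
cat >> h.py <<'E'
RG=tool(-11.9,45,-11.9)  # regrasp: tool points down and away from robot
E
python3 - <<'E'
from h import *
a=snap('scene','s5',(90,160,290,350),2); b=snap('top','t5',(270,140,450,311),400/180)
cv2.imwrite('pics/st5.png',np.hstack([cv2.resize(a,(400,380)),cv2.resize(b,(400,380))])[:,:,::-1])
im=cv2.imread('pics/raw_t5.png'); H,S,V=cv2.split(cv2.cvtColor(im,cv2.COLOR_BGR2HSV))
k=np.zeros(im.shape[:2],np.uint8); k[150:222,280:345]=((S<40)&(V>190))[150:222,280:345]
c=max(cv2.findContours(k,0,1)[0],key=cv2.contourArea); print(np.hstack(cv2.minAreaRect(c)),cv2.boxPoints(cv2.minAreaRect(c)))
print('pred',proj('top',[cr(x,y,z) for x in(-75,75) for y,z in((38.2-7.1,108.2+7.1),(38.2,108.2),(-7.1,77.1))]))
go(([500,-200,230],tool(-11.9)))
E
```

```text
[313.47821045 189.79026794  64.70607758  16.5675354   10.00797844] [[280.17786 192.3255 ]
 [283.05707 176.01007]
 [346.77856 187.25504]
 [343.89935 203.57047]]
pred [[346.8 200. ]
 [345.7 203.5]
 [346.1 186.4]
 [280.9 188.4]
 [280.3 192. ]
 [283.2 175.5]]
t 16.7 tcp [ 504.7 -361.8  205.3] rot [-1.799e+02  1.000e-01  1.690e+02] F [ 0.6  0.2 -0.6] op 49.8 j [-36.  14.  17.  92.  -0. -25.]
dp [1.184, 5.263, -0.834] rot [0.003, 0.017, 9.086] rows 8.5
```

View pics/st5.png

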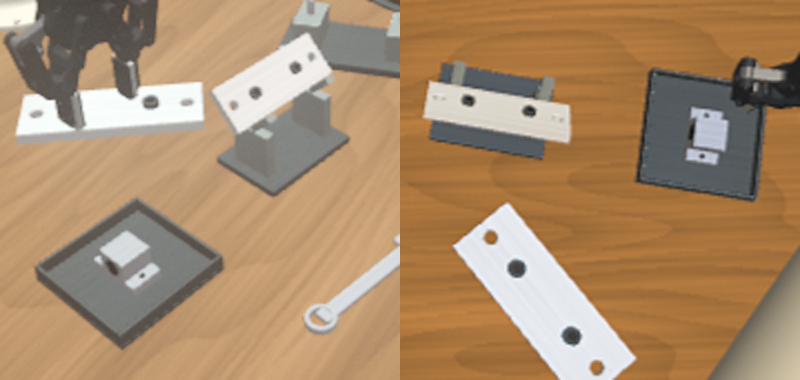

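Scene and top: the plate leans in the cradle where predicted (box corners within 1 px), and the block stands on its foot in the tray at about (707,133). Now regrasp the plate by its upper edge.

```bash
cat >> h.py <<'E'
def grip(s): return (cr(0,s*.7071-3.5,70+s*.7071+3.5),RG)
E
python3 - <<'E'
from h import *
go((cr(0,62,220),tool(-11.9)))
E
```

```text
t 16.7 tcp [ 504.7 -361.8  205.3] rot [-1.799e+02  1.000e-01  1.690e+02] F [ 0.6  0.2 -0.6] op 49.8 j [-36.  14.  17.  92.  -0. -25.]
dp [2.361, 7.958, -0.508] rot [0.003, 0.017, 9.086] rows 8.5
```

>>> jog_arm:
  delta_pos:
    - [2.36, 7.96, -0.5]
    - [2.36, 7.96, -0.5]
    - [2.36, 7.96, -0.5]
    - [2.36, 7.96, -0.5]
    - [2.36, 7.96, -0.5]
    - [2.36, 7.96, -0.5]
    - [2.36, 7.96, -0.5]
    - [2.36, 7.96, -0.5]
    - [2.36, 7.96, -0.5]
    - [2.36, 7.96, -0.5]
  rot:
    - [0, 0, 9.09]
    - [0, 0, 9.09]
    - [0, 0, 9.09]
    - [0, 0, 9.09]
    - [0, 0, 9.09]
    - [0, 0, 9.09]
    - [0, 0, 9.09]
    - [0, 0, 9.09]
    - [0, 0, 9.09]
    - [0, 0, 9.09]
  fingers: 36

```text
time: 17.95
tcp_pos: [480.2, -113.6, 217.8]
ee_rot: [-179.9, 0.0, 78.1]
ft_force: [0.5, 0.0, 0.4]
opening: 35.9
```

```bash
python3 - <<'E'
from h import *
go(grip(95),grip(33))
E
```

```text
t 17.95 tcp [ 480.2 -113.6  217.8] rot [-179.9    0.    78.1] F [0.5 0.  0.4] op 35.9 j [-13.  -3.  -0.  93.  -0.  89.]
dp [-0.004, -0.028, 2.57] rot [-4.508, 0.004, 0.003] rows 4.2
dp [-0.003, 1.435, 4.029] rot [-4.508, 0.004, 0.003] rows 4.2
```

>>> jog_arm:
  delta_pos:
    - [0, 0, 0.5]
    - [0, 0, 1]
    - [0, 0, 2.57]
    - [0, 0, 2.57]
    - [0, 0, 2.57]
    - [0, 0, 2.57]
    - [0, 0, 2.57]
  rot:
    - [-4.5, 0, 0]
    - [-4.5, 0, 0]
    - [-4.5, 0, 0]
    - [-4.5, 0, 0]
    - [-4.5, 0, 0]
    - [-4.5, 0, 0]
    - [-4.5, 0, 0]

```text
time: 18.82
tcp_pos: [488.3, -115.7, 143.6]
ee_rot: [135.2, 0.1, 78.1]
ft_force: [-0.4, 1.2, 0.4]
opening: 35.9
```

```bash
python3 - <<'E'
from h import *
o=go(grip(60),grip(33))
a=snap('scene','s6',(150,110,290,250),4); b=snap('top','t6',(250,130,390,270),4)
cv2.imwrite('pics/st6.png',cv2.resize(np.hstack([a,b]),(800,400))[:,:,::-1])
E
```

```text
t 18.82 tcp [ 488.3 -115.7  143.6] rot [1.352e+02 1.000e-01 7.810e+01] F [-0.4  1.2  0.4] op 35.9 j [-14. -49. -52.  42.   2.  88.]
dp [0.01, -0.285, 1.018] rot [-0.025, 0.005, 0.008] rows 0.5
dp [0.01, -0.281, 1.918] rot [-0.025, 0.005, 0.008] rows 0.9
```

>>> jog_arm:
  delta_pos:
    - [0, -0.28, 0.75]
    - [0, -0.28, 0.75]
    - [0, -0.28, 0.75]
    - [0, -0.28, 0.75]
  rot:
    - [0, 0, 0]
    - [0, 0, 0]
    - [0, 0, 0]
    - [0, 0, 0]

```text
time: 19.42
tcp_pos: [497.8, -117.8, 121.2]
ee_rot: [135.2, 0.0, 78.1]
ft_force: [-0.3, -0.3, -0.3]
opening: 35.9
```

```bash
python3 - <<'E'
from h import *
o=go(grip(50),grip(33))
E
```

```text
t 19.43 tcp [ 497.8 -117.8  121.2] rot [135.2   0.   78.1] F [-0.3 -0.3 -0.3] op 35.9 j [-14. -46. -54.  38.   2.  88.]
dp [0.009, 0.012, 0.591] rot [-0.024, 0.004, 0.001] rows 0.3
dp [0.01, 0.015, 1.158] rot [-0.024, 0.004, 0.001] rows 0.6
```

On line now. Advance along the plate and close.

>>> jog_arm:
  delta_pos:
    - [0, 0.01, 0.4]
    - [0, 0.01, 0.8]
    - [0, 0.01, 1.15]
    - [0, 0.01, 1.15]
  rot:
    - [0, 0, 0]
    - [0, 0, 0]
    - [0, 0, 0]
    - [0, 0, 0]

```text
time: 19.92
tcp_pos: [521.3, -122.7, 93.6]
ee_rot: [135.5, 0.0, 78.1]
ft_force: [-0.3, 0.3, -0.7]
opening: 36.3
```

>>> jog_arm:
  delta_pos:
    - [0, 0, 0]
    - [0, 0, 0]
    - [0, 0, 0]
    - [0, 0, 0]
    - [0, 0, 0]
    - [0, 0, 0]
  rot:
    - [0, 0, 0]
    - [0, 0, 0]
    - [0, 0, 0]
    - [0, 0, 0]
    - [0, 0, 0]
    - [0, 0, 0]
  fingers: 2
  force: 60

```text
time: 20.68
tcp_pos: [521.9, -122.8, 96.3]
ee_rot: [135.2, 0.0, 78.1]
ft_force: [1.9, -0.5, 5.7]
opening: 9.0
```

```bash
python3 - <<'E'
from h import *
o=go(grip(33))
P,_=grip(33); q=robot.observe()['tcp_pos']
up=np.array(q)+[0,0,40]; v=d(168.1)
go((up,RG),(up+[0,0,30],tool(-11.9,25,-11.9)),(up+[0,0,100],tool(-11.9)))
E
```

```text
t 20.68 tcp [ 521.9 -122.8   96.3] rot [135.2   0.   78.1] F [ 1.9 -0.5  5.7] op 9.0 j [-14. -41. -54.  32.   1.  89.]
dp [0.009, 0.017, -0.009] rot [-0.025, 0.004, 0.001] rows 0.0
t 20.68 tcp [ 521.9 -122.8   96.3] rot [135.2   0.   78.1] F [ 1.9 -0.5  5.7] op 9.0 j [-14. -41. -54.  32.   1.  89.]
dp [-0.001, 0.939, -0.947] rot [-0.025, 0.004, 0.001] rows 0.6
dp [-0.001, 1.643, -1.657] rot [1.975, 0.004, -0.0] rows 1.8
dp [-0.003, 3.286, -3.314] rot [4.475, 0.004, -0.001] rows 4.2
```

>>> jog_arm:
  delta_pos:
    - [0, 0.4, -0.4]
    - [0, 0.94, -0.95]
    - [0, 1.64, -1.66]
    - [0, 1.64, -1.66]
    - [0, 3.29, -3.31]
    - [0, 3.29, -3.31]
    - [0, 3.29, -3.31]
    - [0, 3.29, -3.31]
  rot:
    - [0, 0, 0]
    - [0, 0, 0]
    - [1.97, 0, 0]
    - [1.97, 0, 0]
    - [4.48, 0, 0]
    - [4.48, 0, 0]
    - [4.48, 0, 0]
    - [4.48, 0, 0]

```text
time: 21.68
tcp_pos: [523.0, -123.0, 232.3]
ee_rot: [-179.5, 0.0, 78.1]
ft_force: [0.2, -0.2, -3.5]
opening: 9.1
```

```bash
cat >> h.py <<'E'
SL=np.array([502.9,256.9]); RS=tool(77.9)
E
python3 - <<'E'
from h import *
go(([*SL,200],RS))
E
```

```text
t 21.68 tcp [ 523.  -123.   232.3] rot [-179.5    0.    78.1] F [ 0.2 -0.2 -3.5] op 9.1 j [-13.   4.   8.  95.  -0.  89.]
dp [12.252, -3.261, 1.102] rot [-0.044, -0.041, -8.982] rows 8.4
```

>>> jog_arm:
  delta_pos:
    - [12.25, -3.26, 1]
    - [12.25, -3.26, 1]
    - [12.25, -3.26, 1]
    - [12.25, -3.26, 1]
    - [12.25, -3.26, 1]
    - [12.25, -3.26, 1]
    - [12.25, -3.26, 1]
    - [12.25, -3.26, 1]
    - [12.25, -3.26, 1]
    - [12.25, -3.26, 1]
  rot:
    - [0, 0, -8.98]
    - [0, 0, -8.98]
    - [0, 0, -8.98]
    - [0, 0, -8.98]
    - [0, 0, -8.98]
    - [0, 0, -8.98]
    - [0, 0, -8.98]
    - [0, 0, -8.98]
    - [0, 0, -8.98]
    - [0, 0, -8.98]

```text
time: 22.92
tcp_pos: [501.2, 256.6, 206.1]
ee_rot: [179.9, -0.0, 167.8]
ft_force: [0.3, -0.4, -3.0]
opening: 8.9
```

```bash
python3 - <<'E'
from h import *
go(([*SL,90],RS))
E
```

```text
t 22.93 tcp [501.2 256.6 206.1] rot [179.9  -0.  167.8] F [ 0.3 -0.4 -3. ] op 8.9 j [27.  6.  8. 91.  0. 39.]
dp [-0.056, 0.017, 3.87] rot [0.006, -0.003, -0.006] rows 1.9
```

>>> jog_arm:
  delta_pos:
    - [-0.05, 0, 2]
    - [-0.05, 0, 3.3]
    - [-0.05, 0, 3.87]
    - [-0.05, 0, 3.87]
    - [-0.05, 0, 3.87]
  rot:
    - [0, 0, 0]
    - [0, 0, 0]
    - [0, 0, 0]
    - [0, 0, 0]
    - [0, 0, 0]

```text
time: 23.55
tcp_pos: [504.1, 257.1, 91.4]
ee_rot: [179.9, 0.0, 167.8]
ft_force: [0.2, -0.7, -2.8]
opening: 9.0
```

```bash
python3 - <<'E'
from h import *
go(([*SL,60],RS),([*SL,50],RS))
a=snap('scene','s7',(220,70,345,190),3.2); b=snap('top','t7',(100,140,225,260),3.2)
c=np.hstack([a,b]); 
q=np.array(robot.observe()['tcp_pos'])
for n,(x0,y0),ox in(('scene',(220,70),0),('top',(100,140),a.shape[1])):
    for xx in(-75,75):
        for zz in(21,-33):
            P=q+xx*d(-12.1); P[2]+=zz
            u=(proj(n,P)[0]-[x0,y0]+.5)*3.2; cv2.circle(c,(int(u[0])+ox,int(u[1])),2,(255,0,0),-1)
    for xx in(-60,60):
        u=(proj(n,[*(SL+xx*d(-12.1)[:2]),16])[0]-[x0,y0]+.5)*3.2; cv2.circle(c,(int(u[0])+ox,int(u[1])),2,(0,255,0),-1)
cv2.imwrite('pics/st7.png',c[:,:,::-1])
E
```

```text
t 23.55 tcp [504.1 257.1  91.4] rot [179.9   0.  167.8] F [ 0.2 -0.7 -2.8] op 9.0 j [27.  7. -4. 79.  0. 39.]
dp [0.037, -0.015, 1.048] rot [0.008, 0.0, -0.005] rows 0.5
dp [0.037, -0.016, 1.382] rot [0.008, 0.0, -0.005] rows 0.7
```

View pics/st7.png

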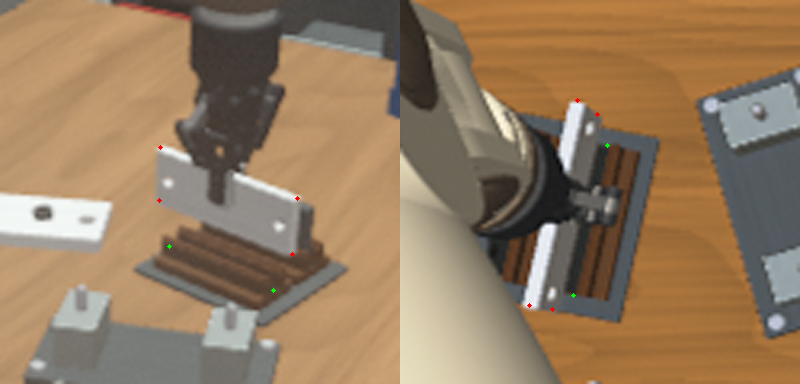

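The plate hangs vertical along the slot, its corners within about 1 px of where the tool pose puts them (red points), over the slot floor line (green points). Insert in slow steps.

>>> jog_arm:
  delta_pos:
    - [0.03, -0.01, 0.3]
    - [0.03, -0.01, 0.6]
    - [0.03, -0.01, 0.8]
    - [0.03, -0.01, 0.95]
    - [0.03, -0.01, 1.05]
    - [0.03, -0.01, 1.05]
  rot:
    - [0, 0, 0]
    - [0, 0, 0]
    - [0, 0, 0]
    - [0, 0, 0]
    - [0, 0, 0]
    - [0, 0, 0]

```text
time: 24.4
tcp_pos: [502.2, 256.5, 57.6]
ee_rot: [-180.0, -0.1, 167.9]
ft_force: [0.7, -0.6, -2.4]
opening: 8.9
```

>>> jog_arm:
  delta_pos:
    - [0, 0, 0.06]
    - [0, 0, 0.12]
    - [0, 0, 0.18]
    - [0, 0, 0.22]
    - [0, 0, 0.22]
  rot:
    - [0, 0, 0]
    - [0, 0, 0]
    - [0, 0, 0]
    - [0, 0, 0]
    - [0, 0, 0]

```text
time: 25.02
tcp_pos: [502.1, 256.6, 51.1]
ee_rot: [-180.0, -0.1, 167.9]
ft_force: [-1.3, -0.3, -2.5]
opening: 8.9
```

>>> jog_arm:
  delta_pos:
    - [0, 0, 0.03]
    - [0, 0, 0.06]
    - [0, 0, 0.06]
  rot:
    - [0, 0, 0]
    - [0, 0, 0]
    - [0, 0, 0]

```text
time: 25.4
tcp_pos: [502.2, 256.6, 49.4]
ee_rot: [-180.0, -0.1, 167.9]
ft_force: [0.1, -0.1, -3.3]
opening: 9.1
```

>>> jog_arm:
  delta_pos:
    - [0, 0, 0.03]
    - [0, 0, 0.06]
    - [0, 0, 0.06]
  rot:
    - [0, 0, 0]
    - [0, 0, 0]
    - [0, 0, 0]

```text
time: 25.78
tcp_pos: [502.2, 256.7, 48.3]
ee_rot: [-180.0, -0.1, 167.9]
ft_force: [-4.2, -0.9, 5.4]
opening: 8.7
```

Bottomed at the expected height. Release and rise.

>>> jog_arm:
  delta_pos:
    - [0, 0, 0]
    - [0, 0, 0]
    - [0, 0, 0]
    - [0, 0, 0]
    - [0, 0, 0]
  rot:
    - [0, 0, 0]
    - [0, 0, 0]
    - [0, 0, 0]
    - [0, 0, 0]
    - [0, 0, 0]
  fingers: 44

```text
time: 26.4
tcp_pos: [502.2, 256.6, 47.6]
ee_rot: [-180.0, -0.1, 167.9]
ft_force: [-0.2, -1.2, -0.2]
opening: 44.2
```

>>> jog_arm:
  delta_pos:
    - [0, 0, -0.3]
    - [0, 0, -0.8]
    - [0, 0, -1.6]
    - [0, 0, -2.6]
    - [0, 0, -4]
    - [0, 0, -6]
    - [0, 0, -6]
  rot:
    - [0, 0, 0]
    - [0, 0, 0]
    - [0, 0, 0]
    - [0, 0, 0]
    - [0, 0, 0]
    - [0, 0, 0]
    - [0, 0, 0]

```text
time: 27.28
tcp_pos: [504.0, 257.3, 234.2]
ee_rot: [179.7, 0.3, 167.9]
ft_force: [0.5, -0.2, -0.1]
opening: 44.0
```

```bash
python3 - <<'E'
from h import *
st(); capture('scene')
im=snap('scene','s8')[:,:,::-1].copy(); H,S,V=cv2.split(cv2.cvtColor(im,cv2.COLOR_BGR2HSV))
ex=[[*(SL+x*d(-12.1)[:2]+y*d(77.9)[:2]),z] for z in(16,70) for x in(-75,75) for y in(-5,)]
print('expected corners (z16,z70)',proj('scene',ex).tolist())
k=np.zeros(H.shape,np.uint8); k[100:175,255:340]=((S<40)&(V>110))[100:175,255:340]
for c in cv2.findContours(k,0,2)[0]:
    if cv2.contourArea(c)>200: print(cv2.contourArea(c),cv2.approxPolyDP(c,3,True)[:,0].tolist())
# change vs start for the things to leave alone (bottle, wrench, stored plate)
i0=cv2.imread('pics/raw_scene0.png'); df=cv2.absdiff(i0,im).max(2)>40
print('bottle',df[165:220,345:380].sum(),'wrench',df[270:330,235:315].sum(),'stored',df[122:150,282:322].sum())
E
```

```text
{'time': 27.28, 'tcp_pos': [504.02, 257.31, 234.2], 'ee_rot': [179.7, 0.27, 167.87], 'ft_force': [0.48, -0.22, -0.13], 'opening': 44.05, 'joint_positions': [27.02, 6.67, 11.35, 94.27, 0.06, 39.14]}
expected corners (z16,z70) [[267.4, 145.4], [308.3, 162.7], [267.9, 129.2], [309.8, 145.9]]
831.0 [[263, 153], [289, 164], [284, 174], [298, 174], [327, 153], [312, 160], [310, 144], [271, 129], [269, 146], [272, 142], [301, 154], [307, 163], [297, 167], [267, 151]]
bottle 0 wrench 0 stored 317
```

```bash
python3 - <<'E'
from h import *
s8=cv2.imread('pics/raw_s8.png'); k=cv2.cvtColor(s8,cv2.COLOR_BGR2HSV)
# plate top edge: white-most pixels; fit line and compare with the predicted upright one
t=snap('top','t8'); i0=cv2.imread('pics/raw_top0.png'); t=t[:,:,::-1]
st_=SL+60*d(77.9)[:2]
q=proj('top',[[*(st_+x*d(-12.1)[:2]),72] for x in(-55,-30,0,30,55)]).round().astype(int)
print('stored px then/now',[(i0[v,u].tolist(),t[v,u].tolist()) for u,v in q])
hs=cv2.cvtColor(t.astype(np.uint8),cv2.COLOR_BGR2HSV); m=np.zeros(hs.shape[:2],np.uint8)
m[160:255,110:190]=((hs[...,1]<45)&(hs[...,2]>180))[160:255,110:190]
for c in cv2.findContours(m,0,1)[0]:
    if cv2.contourArea(c)>20: 
        P=np.array([ray('top',*p,70)[:2] for p in c[:,0]],np.float32); r=cv2.minAreaRect(P); e=np.array(r[0])-SL
        print(np.round(np.hstack(r),1),'along',e@d(-12.1)[:2],'across',e@d(77.9)[:2])
E
```

```text
stored px then/now [([106, 99, 91], [95, 88, 81]), ([104, 99, 92], [94, 90, 83]), ([106, 101, 93], [31, 31, 32]), ([106, 100, 93], [58, 60, 61]), ([91, 92, 91], [83, 83, 83])]
[500.7 256.3  10.8 148.9  77.7] along -1.9811927472493422 across -1.0531391409530324
```

The plate's top edge measures 148.9 mm long, at height 70, 2 mm off centre along the slot and 1 mm across it, so it is upright and fully down. The robot is clear.

```bash
python3 -c "
from bench import order; print(order.hand_in())"
```

```text
the job is handed in; nothing more can be done
None
```

I did all the steps in order and handed the job in at about 27.5 s on the robot's clock, with the robot touching nothing. The hand-in gives no verdict. I lifted the jig plate level off the dowels and leaned it on the cradle's robot-side 45° face. Then I set the bearing block in the tray, took the plate again by its upper long edge and stood it in the empty slot.

- **Jig plate:** it bottomed within 1 mm of the expected height. Its top edge measured 148.9 mm long at 70 mm height, about 2 mm off the slot centre lengthwise and 1 mm across, parallel to the slot within 0.5°.
- **Bearing block:** contact with the tray floor came at the expected height. The picture after release showed it on its foot, well inside the tray. I did not look at it again before handing in.
- **Bottle and wrench:** no pixel changes in the scene view since the start.
- **Stored plate:** I could not check it fully. Of five points sampled on its top edge, three still look like its steel. The other two read much darker, probably because the arm was over them, and in the scene view the jig plate partly hides it.
- **Joint limits:** joint 4 twice and joint 2 once reached the end of their range on tilted moves, so those moves stopped short. I corrected each with a follow-up move.

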